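# Third hand for a drawer pull: close the thread drawer and hold its pull to the front

### The arm

A 6-joint arm with a two-finger parallel gripper is mounted at the origin on the work surface. World frame = base frame: x ahead of the robot, y to its left, z up, the work surface at z = 0. Lengths are in mm, angles in degrees, forces in N, time in s.
With the tool pointing down it reaches from about 350 to 850 mm from the base axis. Payload 8.1 kg.
Tool frame: the origin (TCP) lies at the centre of the arm's flange, where the gripper is bolted on; the fingertips stand 173 mm ahead of it and the grasp point (between the pads) lies 155 mm ahead of it; z points along the fingers, y is the line along which they close (so a half turn about z gives the same grasp; the last joint's range is limited). The gripper opens to 85 mm and grips with 20 to 120 N. Pads are 22 mm wide; open, the fingers measure 114 mm over their backs; the gripper's body (76 mm by 85 mm) begins 54 mm behind the grasp point. The pads swing forward as they close: fully open they stand 13 mm farther back than shut.
Start: joints at [-67.976, 7.471, 85.268, -0, 87.261, -4.893], TCP at [271.645, -534.991, 404.692] pointing down, gripper open.
Joint ranges: [-169.43, 169.43], [-51.17, 129.36], [1.28, 143.12], [-76.62, 256.62], [0, 156.53], [-152.29, 152.29]. Speed limits (degrees/s): [136.94, 136.94, 159.86, 180, 180, 180].

### API

Orientations are given as [roll, pitch, yaw] about the fixed x, y, z axes, in that order (R = Rz(yaw) Ry(pitch) Rx(roll)).
In Python, from bench import * gives the robot as it stands.
- The arm moves only by the shell command python3 -m jog 'ROWS' [FORCE]. ROWS is text: rows parted by semicolons, each of 7 numbers parted by spaces: the shift along the tool's x, y, z scaled (see below), then the turn, a rotation vector about the tool's x, y, z scaled (see below), then the closure, from -1 (fully open) to 1 (shut). In form: tx ty tz wx wy wz hand; .... A call has 1 to 5 rows; each row shifts and turns the commanded pose from where the row before left it, along the tool's axes as they then stand; what a row does not reach is not made up. The controller multiplies each number of a shift by 0.1 m and each number of a turn by 60 degrees. A row lasts 1/8 s, in which the tool goes at most 62.5 mm and 10.7 degrees, less where a joint would pass 70% of its speed; a pose out of reach is approached as far as the arm can. A call with a number of a shift or a turn outside -1 to 1 is refused whole. A call with a gripper value outside its range is refused whole. The fingers move at their own pace and stop on an object; FORCE is the grip in N (left out, the last holds). Time passes only in rows, so rows that do not move let the fingers close. It gives the time, the measured TCP pose, the force, the opening and the grip force at its end, in the units of the state.
- sense(): the state, without advancing time (a new reading comes with each control period).
- snapshot(name): name is "side" or "top"; returns a dict with "img" (384x512x3 uint8, red, green, blue), "fx", "fy", "cx", "cy" (pixels), "extrinsics" (4x4, takes a point from camera to world coordinates). Camera axes: x right, y down, z forward; pixel columns grow to the right and rows downward; lengths in mm; the calibration is good to about 2 mm. A picture is of the moment at which its call begins. There is no depth.
- hand_in(): hands the job in; it is judged then, once.
The state is a dict: "time": time; "joint_pos": joint angles; "qd": joint speeds; "joint_efforts": joint torques, N m; "tool_pos": TCP position; "tcp_rot": TCP orientation; "ft_force": force on the tool from outside, world axes, zero at the start; "wrist_torque": the same for the moment, N m; "finger_gap": finger opening in mm; "grip_force": force on a finger pad.
Only numpy, scipy, OpenCV 4.12 (cv2) and the standard library are available. Lean on these libraries where they do the work, as an engineer would, in place of code of your own. Each camera call takes 0.05 s, during which the arm holds its last target. There are 200 camera calls.

### The job

The wooden pull has come off the top drawer of the thread chest, and I am about to screw it back on. Push the drawer home, without slamming it, until it sits fully shut in its catch, and hold the loose pull with its metal plate flat and level against the drawer front so that it covers the pale patch where it used to sit, pressing steadily with about 10 newtons. Finish while you are still holding it there - do not let go or put it down - and leave the other things on the chest and the bench where they are.

Things in the scene. Friction and masses are not known exactly. Their poses are not given: they have to be found in the camera images.
- drawer (a joint): top drawer of the thread chest: how far it stands open, m; 0 = home. Starts 40 to 110 mm open, about 1.5 N of friction. A ball catch resists with about 5 N more from 12 to 5 mm open, then draws it in by itself to 0 (or about -1 mm). At home the front rests on rubber buffers that give about 1 mm per 5 N, so pressing makes the value a little more negative.
- drawer_mount (a point): centre of the pale patch (82 mm wide, 16 high, two small dark old screw holes) in the middle of the outer face of the top drawer's brown front (276 mm wide, 60 high, 16 thick), 118 mm above the bench. Moves with the drawer. x points level into the chest (the way the drawer closes and the pull is pressed), y along the front, z up.
- pull_center (a point): centre of the loose pull's beech grip block, 40 mm deep (x), 30 wide (y), 30 high (z), 15 mm above the bench. At its +x end is a flat aluminium plate 4 mm thick, 96 wide (y), 30 high, whose back goes against the drawer front: 24 mm from this point along +x. About 60 g, stands on its flat underside, x and y level, same either way up.
- chest_top (a point): centre of the top (236 mm deep, 280 wide, 158 above the bench) of the fixed brown two-drawer chest; x points to its back. The shut drawers' faces lie 138 mm along -x, the patch 40 mm lower than the top. The front 75 mm of the top are clear. The shut lower drawer has such a pull fixed on it, centred 68 mm below the patch, standing out 44 mm.
- notebooks: bystander: stack of four white and red hard-bound notebooks, 150 x 210 x 64 mm, loose on the bench; origin under its centre
- weight_block: bystander: wooden block, 100 x 65 x 55 mm, loose on the bench; origin under its centre
- screwdriver: bystander: red-handled screwdriver, about 200 mm long, lying on the bench along its x axis
- screw_tin: bystander: open round tin of brass screws, 68 mm across, 22 mm high; origin under its centre
- scissors: bystander: scissors with blue handles, 200 x 55 x 10 mm, lying on the bench along its x axis; origin under its centre
- glue_pot: bystander: white plastic paste pot with a red brush, 80 mm across, pot 55 mm high, brush up to 120 mm; origin under its centre
- tape_roll: bystander: roll of blue binding tape lying flat, 80 mm across, 24 mm high, on top of the chest towards the back; origin under its centre
- small_books: bystander: two small notebooks, 105 x 148 x 28 mm in all, on top of the chest towards the back; origin under its centre
Things that resemble listed ones, but are neither listed nor needed, are in the scene too. Leave any black look-alike of the part that bears pull_center alone.

How it is judged (in metres and radians):
At the end, for the whole second after the job is handed in: Through the last second: drawer home (under 3 mm open); pull gripped, still, plate flat on the front and level (each within 0.10 rad), its centre within 7 mm of the patch's centre sideways and in height, pressing on the front with 5 to 20 N (value of joint drawer below 0.003 m and contact force between pull and drawer between 5 and 20 N and contact force between pull and the fingers above 4 N and x of pull_center in the frame of drawer_mount between -0.0285 and -0.0215 m and y of pull_center in the frame of drawer_mount between -0.007 and 0.007 m and z of pull_center in the frame of drawer_mount between -0.007 and 0.007 m and angle between the x axis of pull_center and the x axis of drawer_mount, either way round below 0.1 rad and angle between the z axis of pull_center and the z axis of drawer_mount, either way round below 0.1 rad and linear speed of pull below 0.02 m/s); the arm keeps its last pose, push and grip.
It fails at once if the drawer is slammed (closing faster than 0.5 m/s) (velocity of joint drawer below -0.5 m/s).
It fails at once if another thing on the bench or on the chest is pushed more than 20 mm from its place (distance of any of notebooks, weight_block, screwdriver, screw_tin, scissors, glue_pot, tape_roll, small_books from where it was at the start of the episode above 0.02 m).
It also fails if it takes over 61 s, if anything falls off the work surface, if the arm or the gripper's body presses on something with over 40 N, if the wrist force passes 120 N, or if a joint passes its speed limit or range.

## Working session

There is one attempt and no reset: what is moved stays moved. The work goes in short steps, Python scripts to look and compute and a shell command to move; the robot and the scene stay as the last step left them, time stands still between calls to the robot, and variables do not carry over. Pictures are saved under pics/ and viewed, at most 10 in all, crops included, and the job is handed in when it is done.

```bash
mkdir -p pics; ls; python3 - <<'E'
from bench import *
import cv2,pickle
d={n:snapshot(n) for n in("side","top")}
pickle.dump(d,open("s0.pkl","wb"))
for n in d:
    cv2.imwrite(f"pics/{n}0.png",d[n]["img"][:,:,::-1])
    print(n,d[n]["fx"],d[n]["cx"],d[n]["cy"],d[n]["extrinsics"])
s=sense();print(s)
E
```

```text
pics
side 363.09128011658635 254.33992540977252 190.08266219854403 [[-9.89351836e-01 -7.57016250e-02  1.24306909e-01  4.22208477e+02]
 [-1.44222807e-01  6.24724706e-01 -7.67410466e-01  8.04662793e+02]
 [-1.95633781e-02 -7.77166846e-01 -6.28990436e-01  7.72003800e+02]
 [ 0.00000000e+00  0.00000000e+00  0.00000000e+00  1.00000000e+00]]
top 361.1367295349794 258.4334756624922 189.2285375856087 [[-2.56598447e-02 -9.88579992e-01  1.48496372e-01  3.93045210e+02]
 [-9.99613421e-01  2.69642979e-02  6.77754117e-03  4.26330920e+01]
 [-1.07042420e-02 -1.48265056e-01 -9.88889727e-01  1.16165374e+03]
 [ 0.00000000e+00  0.00000000e+00  0.00000000e+00  1.00000000e+00]]
{'time': 0.1, 'joint_pos': array([-6.79767854e+01,  7.51162587e+00,  8.53221607e+01,  6.92446581e-04,
        8.72618732e+01, -4.89547698e+00]), 'qd': array([-0.02766967, -0.03464843, -0.02239273, -0.09416244, -0.07853991,
       -0.03378427]), 'joint_efforts': array([ 1.65659552e-03, -5.70953286e+01, -5.01938903e+01, -2.22805870e-04,
        8.19070061e-03,  2.23629200e-05]), 'tool_pos': array([ 271.55922344, -534.80341848,  403.74870822]), 'tcp_rot': array([-1.79904748e+02, -8.85250721e-03,  2.69186506e+01]), 'ft_force': array([ 0.03566252,  0.3845982 , -0.67980957]), 'wrist_torque': array([-0.00406391,  0.03964158,  0.02836843]), 'grip_force': 0.0, 'finger_gap': 85.42973003376898}
```

View pics/side0.png

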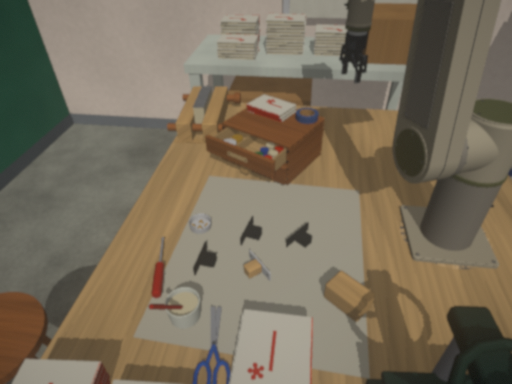

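View pics/top0.png

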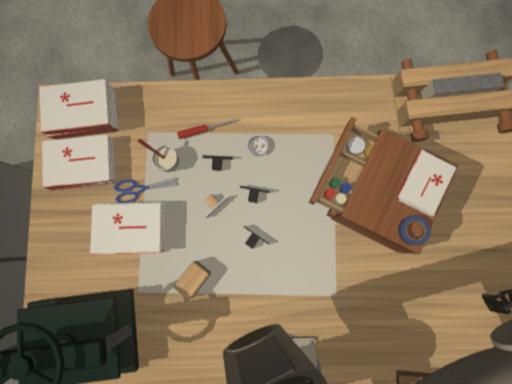

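The views show these candidates for the pull:
- Beech block with an aluminium plate: top (215,203), side (255,267). This is my choice.
- Black look-alikes: top (218,161), (258,192), (258,237).
- Plain weight block: top (192,279).

The drawer stands open at top (335,165).

```bash
python3 - <<'E'
import cv2,pickle,numpy as np
d=pickle.load(open("s0.pkl","rb"))
c=lambda n,x,y,w,h,k:cv2.resize(d[n]["img"][y:y+h,x:x+w,::-1],(w*k,h*k),interpolation=cv2.INTER_CUBIC)
a=c("top",190,180,60,45,6);b=c("side",225,240,60,45,6);e=c("top",300,110,125,94,3)[:280,:360];f=c("side",195,95,140,90,3)[:270,:360]
im=np.zeros((560,760,3),np.uint8)
im[:270,:360]=a;im[:270,380:740]=b;im[280:560,:360]=e;im[280:550,380:740]=f
cv2.imwrite("pics/crop1.png",im)
E
```

```text
(no output)
```

View pics/crop1.png

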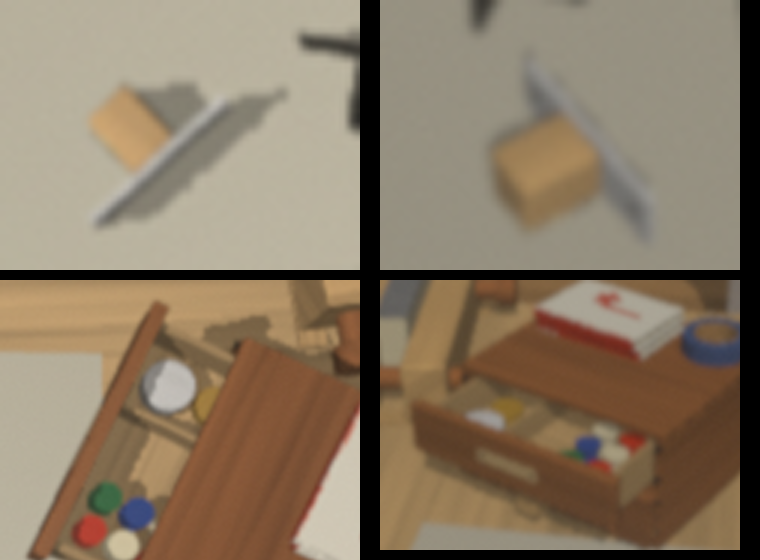

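The chosen one is the beech block with the grey plate. In the crop its plate runs (95,222) to (228,100), which is top px (206,217) to (228,197). The patch is at side px (237,157). Next I measure both from the two views.

```bash
cat > h.py <<'E'
import cv2,pickle,numpy as np
def ray(v,p):
    E=v["extrinsics"];r=E[:3,:3]@np.array([(p[0]-v["cx"])/v["fx"],(p[1]-v["cy"])/v["fy"],1])
    return E[:3,3],r/np.linalg.norm(r)
def onz(v,p,z):
    o,r=ray(v,p);return o+r*(z-o[2])/r[2]
def tri(a,p,b,q):
    o,r=ray(a,p);u,s=ray(b,q)
    t=np.linalg.lstsq(np.c_[r,-s],u-o,rcond=None)[0];A=o+r*t[0];B=u+s*t[1]
    return (A+B)/2,np.linalg.norm(A-B)
def proj(v,P):
    E=np.linalg.inv(v["extrinsics"]);c=E[:3,:3]@P+E[:3,3]
    return np.array([v["fx"]*c[0]/c[2]+v["cx"],v["fy"]*c[1]/c[2]+v["cy"]])
def blob(v,box,lo,hi):
    x,y,w,h=box;m=cv2.inRange(cv2.cvtColor(np.ascontiguousarray(v["img"][y:y+h,x:x+w]),cv2.COLOR_RGB2HSV),np.array(lo),np.array(hi))
    cs,_=cv2.findContours(m,cv2.RETR_EXTERNAL,cv2.CHAIN_APPROX_NONE);c=max(cs,key=cv2.contourArea)
    return c.astype(np.float32)+np.array([[x,y]],np.float32),m
E
python3 - <<'E'
from h import *
np.set_printoptions(precision=1,suppress=True)
d=pickle.load(open("s0.pkl","rb"));T,S=d["top"],d["side"]
# manual corners: crop px -> image
t=lambda x,y:(190+x/6-.5,180+y/6-.5); s=lambda x,y:(225+(x-380)/6-.5,240+y/6-.5)
A,e1=tri(T,t(95,218),S,s(652,190));B,e2=tri(T,t(228,100),S,s(530,55))
print("plate ends",A,e1,B,e2,np.linalg.norm(A-B))
c,m=blob(T,(195,188,30,25),(8,80,120),(22,255,255))
r=cv2.minAreaRect(c);print("block top",r,[onz(T,p,30) for p in cv2.boxPoints(r)],onz(T,r[0],30))
c,m=blob(S,(238,255,25,25),(8,80,100),(22,255,255));print("side block",cv2.boundingRect(c))
t=lambda x,y:(300+x/3-.5,110+(y-280)/3-.5); s=lambda x,y:(195+(x-380)/3-.5,95+(y-280)/3-.5)
L,e1=tri(T,t(151,302),S,s(414,402));R,e2=tri(T,t(30,555),S,s(620,480))
print("front top",L,e1,R,e2,np.linalg.norm(L-R),(L+R)/2)
hsv=cv2.cvtColor(S["img"],cv2.COLOR_RGB2HSV)
print("hsv patch",hsv[157,237],"front",hsv[150,220],"plate",cv2.cvtColor(T["img"],cv2.COLOR_RGB2HSV)[205:209,217])
print(hsv[150:165,226:250,1])
E
```

```text
plate ends [482.7 219.2  30.2] 0.6879499407587062 [544.8 149.   28. ] 2.053250454619071 93.67365343007383
block top ((211.00003051757812, 201.00003051757812), (11.31370735168457, 8.485280990600586), 45.0) [array([533.3, 223.2,  30. ]), array([551.9, 204.1,  30. ]), array([525.7, 179. ,  30. ]), array([507.2, 198.1,  30. ])] [529.5 201.1  30. ]
side block (244, 260, 17, 18)
front top [ 749.2 -221.4  152.6] 1.4363072764586633 [505.4 -92.7 154.2] 2.389559246432002 275.6432489648799 [ 627.3 -157.   153.4]
hsv patch [ 18 106 125] front [ 13 143  89] plate [[ 19  21 168]
 [ 21  12 143]
 [ 21  21 120]
 [ 24  30 119]]
[[135 134 131 134 137 141 139 141 145 147 148 147 148 148 150 149 150 151
  151 145 143 134 130 126]
 [133 125 117 117 124 127 138 139 143 145 145 145 148 147 146 147 151 152
  152 150 151 146 143 140]
 [130 114 109 105 111 114 118 126 131 136 144 143 146 141 145 151 145 149
  152 148 150 151 150 149]
 [133 115 105 105 105 106 107 114 117 123 129 138 140 140 144 142 143 144
  144 148 150 150 153 153]
 [130 119 110 106 104 103 105 106 105 108 113 123 128 134 139 143 143 146
  14
[... 333 characters left out ...]
38 140 142 142 137 134 131 125 119 118 110 106 105 104 102 105 104
  108 109 117 131 138 143]
 [130 130 140 141 142 141 142 139 139 135 129 123 115 110 107 107 102 103
  102 106 110 121 139 141]
 [117 125 135 133 140 141 142 145 142 141 138 135 130 125 119 113 111 107
  103 104 107 119 133 137]
 [113 115 117 122 126 135 133 135 144 141 139 147 141 137 131 125 124 115
  112 107 110 117 131 134]
 [110 108 110 113 114 119 125 127 135 133 140 143 141 137 142 139 136 131
  124 118 119 126 137 138]
 [111 108 108 108 108 112 112 119 122 126 133 137 137 143 138 142 141 139
  135 133 130 137 138 142]
 [109 110 107 110 108 107 108 111 114 118 118 126 126 132 134 134 137 139
  139 143 141 142 139 141]]
```

Sizes agree: plate 94 mm at z≈29, front 276 mm wide at z≈153, block about 36 x 27 mm. The pull centre is about (530,201), its x axis yaw about -138.5°. That puts the tool yaw at 41.5°.

```bash
cat >> h.py <<'E'
def togo(s,tgt,yaw):
    "turn (units) and shift (units) in tool axes at the target yaw, tool pointing down"
    p=np.radians(yaw);d=np.array(tgt)-s["tool_pos"]
    print("turn wz",round(-(yaw-s["tcp_rot"][2])/60,3),"shift",np.round([d[0]*np.cos(p)+d[1]*np.sin(p),d[0]*np.sin(p)-d[1]*np.cos(p),-d[2]],1)/100,"rot",np.round(s["tcp_rot"],2),"t",s["time"],"F",np.round(s["ft_force"],1))
E
python3 -m jog '0 0 0 0 0 -0.122 -1; 0 0 0 0 0 -0.121 -1; 0.45 -0.25 0 0 0 0 -1; 0.45 -0.25 0 0 0 0 -1; 0.45 -0.25 0 0 0 0 -1' 80
python3 -m jog '0.45 -0.25 0 0 0 0 -1; 0.45 -0.25 0 0 0 0 -1; 0.45 -0.25 0 0 0 0 -1; 0.45 -0.25 0 0 0 0 -1; 0.45 -0.25 0 0 0 0 -1'
python3 -m jog '0.45 -0.25 0 0 0 0 -1; 0.45 -0.25 0 0 0 0 -1; 0.45 -0.25 0 0 0 0 -1; 0.45 -0.25 0 0 0 0 -1; 0 0 0 0 0 0 -1'
python3 - <<'E'
from bench import *
from h import *
togo(sense(),[530,201,300],41.5)
d=pickle.load(open("s0.pkl","rb"));S=d["side"]
x0,y0,w,h=218,140,40,32
sat=cv2.cvtColor(S["img"],cv2.COLOR_RGB2HSV)[y0:y0+h,x0:x0+w];m=((sat[...,1]<124)&(sat[...,2]>105)).astype(np.uint8)
n,l,st,ce=cv2.connectedComponentsWithStats(m);k=l[157-y0,237-x0];print(st[k],ce[k]+[x0,y0])
ys,xs=np.where(l==k);print(cv2.minAreaRect(np.c_[xs,ys].astype(np.float32)))
L=np.array([749.2,-221.4]);R=np.array([505.4,-92.7]);n2=np.array([-.467,-.8845])
def onface(p,off=0):
    o,r=ray(S,p);t=(n2@((L+R)/2)+off-n2@o[:2])/(n2@r[:2]);return o+r*t
print([onface(ce[k]+[x0,y0],o) for o in(-3,0,3)], onface((195+(414-380)/3-.5,95+(402-280)/3-.5)),onface((195+(620-380)/3-.5,95+(480-280)/3-.5)))
E
```

```text
time: 0.72
tool_pos: [323.2, -387.9, 404.1]
tcp_rot: [-179.9, -0.0, 41.5]
ft_force: [0.9, -0.5, 1.4]
finger_gap: 85.9
grip_force: 0.0
time: 1.35
tool_pos: [408.9, -145.0, 404.4]
tcp_rot: [-180.0, 0.0, 41.5]
ft_force: [0.7, -0.1, -0.5]
finger_gap: 85.3
grip_force: 0.0
time: 1.98
tool_pos: [477.6, 50.5, 404.1]
tcp_rot: [-179.9, 0.0, 41.8]
ft_force: [0.1, -0.8, 1.1]
finger_gap: 85.6
grip_force: 0.0
turn wz 0.004 shift [ 1.39  -0.78   1.041] rot [-1.7993e+02  1.0000e-02  4.1760e+01] t 1.975 F [ 0.1 -0.8  1.1]
[  9  11  21  12 102] [237.00980392 156.40196078]
((19.034481048583984, 16.41379165649414), (21.912050247192383, 4.828078746795654), 21.801406860351562)
[array([ 631.78182183, -156.02457411,  119.4386936 ]), array([ 632.61804448, -159.85783128,  116.83488099]), array([ 633.45426712, -163.69108846,  114.23106838])] [ 748.31614309 -220.94433445  152.67691607] [504.14739034 -92.02764984 154.57305615]
```

```bash

python3 -m jog '0.46 -0.26 0.2 0 0 0 -1; 0.46 -0.26 0.2 0 0 0 -1; 0.47 -0.26 0.2 0 0 0 -1; 0 0 0.4 0 0 0 -1; 0 0 0 0 0 0 -1'
python3 - <<'E'
from bench import *
from h import *
import cv2
togo(sense(),[530,201,181],41.5)
v=snapshot("top");w=snapshot("side");pickle.dump({"top":v,"side":w},open("s1.pkl","wb"))
im=np.hstack([cv2.resize(a["img"][y:y+90,x:x+96,::-1],None,fx=4,fy=4,interpolation=cv2.INTER_CUBIC) for a,x,y in((v,165,155),(w,205,215))])
cv2.imwrite("pics/pre.png",im)
E
```

```text
time: 2.6
tool_pos: [528.0, 197.3, 300.5]
tcp_rot: [-179.8, 0.5, 41.5]
ft_force: [-0.4, -0.5, 0.0]
finger_gap: 85.4
grip_force: 0.0
turn wz 0.0 shift [ 0.04  -0.015  1.195] rot [-179.8     0.45   41.52] t 2.6 F [-0.4 -0.5  0. ]
```

View pics/pre.png

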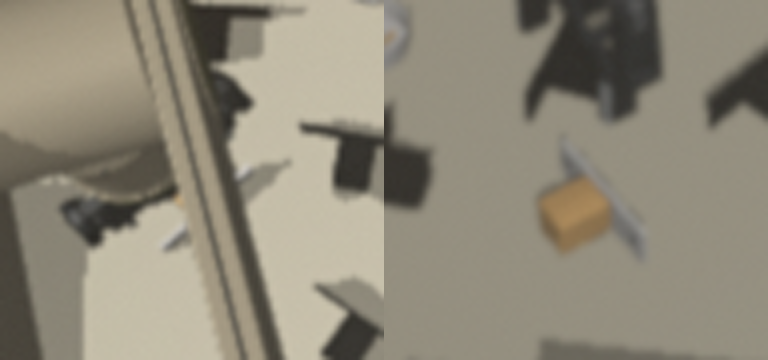

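The fingers (left crop, about (85,218) and (235,95)) line up parallel to the plate and straddle the block, and the pull is undisturbed. Descending.

```bash

python3 -m jog '0.04 -0.02 0.4 0 -0.004 0 -1; 0 0 0.4 0 0 0 -1; 0 0 0.3 0 0 0 -1; 0 0 0.12 0 0 0 -1; 0 0 0 0 0 0 -1'
python3 -c "
from bench import *
from h import *
togo(sense(),[530,201,178],41.5)"
```

```text
time: 3.32
tool_pos: [531.7, 201.5, 183.8]
tcp_rot: [180.0, 0.2, 41.4]
ft_force: [0.8, 0.0, 0.4]
finger_gap: 85.7
grip_force: 0.0
turn wz -0.001 shift [-0.016 -0.008  0.058] rot [179.98   0.2   41.45] t 3.325 F [0.8 0.  0.4]
```

```bash

python3 -m jog '0 0 0.05 0 0 0 -1; 0 0 0 0 0 0 0; 0 0 0 0 0 0 1; 0 0 0 0 0 0 1; 0 0 0 0 0 0 1' 80
python3 -m jog '0 0 0 0 0 0 1; 0 0 0 0 0 0 1; 0 0 0 0 0 0 1; 0 0 0 0 0 0 1; 0 0 0 0 0 0 1'
```

```text
time: 3.95
tool_pos: [531.5, 202.1, 178.3]
tcp_rot: [180.0, 0.2, 41.5]
ft_force: [2.5, 1.1, 9.9]
finger_gap: 28.7
grip_force: 81.0
time: 4.58
tool_pos: [531.6, 202.1, 178.4]
tcp_rot: [180.0, 0.2, 41.5]
ft_force: [0.9, 0.1, 5.1]
finger_gap: 28.9
grip_force: 80.1
```

Gripped, with a 29 mm gap and the pull's underside at TCP z − 163. Lift, turn and carry to in front of the drawer.

```bash

python3 -m jog '0 0 -0.2 0 0 0 1; 0 0 -0.4 0 0 -0.1 1; 0 0 -0.4 0 0 -0.12 1; 0 0 -0.2 0 0 -0.123 1; 0 0 0 0 0 0 1' 80
python3 - <<'E'
from bench import *
from h import *
s=sense();togo(s,[674,-75,300],62.1);print(s["tool_pos"],s["finger_gap"])
E
```

```text
time: 5.2
tool_pos: [532.3, 202.5, 300.7]
tcp_rot: [179.9, 0.0, 62.0]
ft_force: [0.0, 0.0, -0.3]
finger_gap: 28.6
grip_force: 79.4
turn wz -0.001 shift [-1.789  2.551  0.007] rot [1.7989e+02 4.0000e-02 6.2030e+01] t 5.2 F [ 0.   0.  -0.3]
[532.2664343  202.46188831 300.69289989] 28.646454647948215
```

```bash

python3 -m jog '-0.2 0.28 0 0 0 0 1; -0.35 0.5 0 0 0 0 1; -0.35 0.5 0 0 0 0 1; -0.35 0.5 0 0 0 0 1; -0.35 0.5 0 0 0 0 1'
python3 -m jog '-0.19 0.27 0.1 0 0 0 1; 0 0 0.08 0 0 0 1; 0 0 0 0 0 0 1; 0 0 0 0 0 0 1'
python3 - <<'E'
from bench import *
from h import *
s=sense();togo(s,[674,-75,282],62.1);print(s["tool_pos"],s["finger_gap"])
v=snapshot("top");w=snapshot("side");pickle.dump({"top":v,"side":w},open("s2.pkl","wb"))
im=np.hstack([cv2.resize(a["img"][y:y+100,x:x+100,::-1],None,fx=4,fy=4,interpolation=cv2.INTER_CUBIC) for a,x,y in((v,270,95),(w,195,95))])
cv2.imwrite("pics/at.png",im)
E
```

```text
time: 5.82
tool_pos: [658.1, -47.6, 296.3]
tcp_rot: [-179.8, 0.3, 61.9]
ft_force: [0.5, -0.2, -0.3]
finger_gap: 28.3
grip_force: 79.4
time: 6.32
tool_pos: [672.5, -74.0, 279.7]
tcp_rot: [-179.9, 0.2, 62.1]
ft_force: [0.1, 0.0, -0.9]
finger_gap: 29.0
grip_force: 79.4
turn wz 0.0 shift [-0.002  0.018 -0.023] rot [-179.86    0.23   62.11] t 6.325 F [ 0.1  0.  -0.9]
[672.52773919 -73.99638235 279.70326078] 29.008263971242783
```

View pics/at.png

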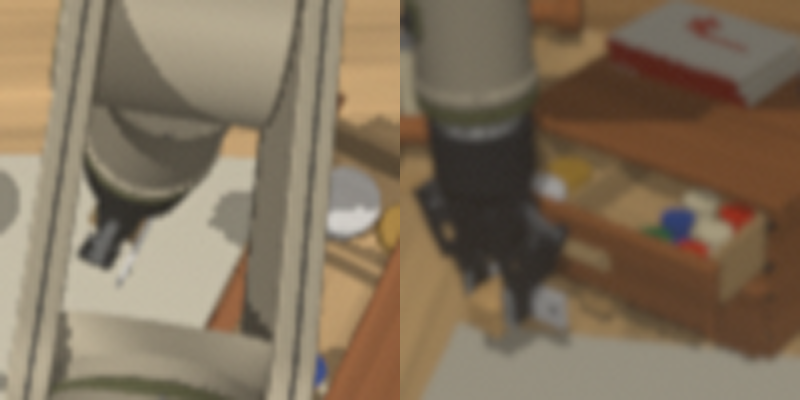

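The pull is in hand, upright and gripped squarely. Its right plate end is at side px (233,172) and the patch at (237,157) is partly hidden. The lateral patch estimates differ by about 6 mm, so I zoom in on the drawer corners, patch and plate end.

```bash
python3 - <<'E'
from h import *
d=pickle.load(open("s0.pkl","rb"));e=pickle.load(open("s2.pkl","rb"))
def c(v,x,y,w,h):
    k=10;return cv2.resize(v["img"][y:y+h,x:x+w,::-1],(w*k,h*k),interpolation=cv2.INTER_NEAREST)
T,S=d["top"],d["side"]
r1=np.hstack([c(T,342,110,24,24),c(T,302,188,24,24),c(e["side"],213,155,30,24)])
r2=np.hstack([c(S,200,126,24,30),c(S,262,155,24,30),c(S,222,143,30,30)])
cv2.imwrite("pics/z.png",np.vstack([r1,r2]));print(np.vstack([r1,r2]).shape)
E
```

```text
(540, 780, 3)
```

View pics/z.png

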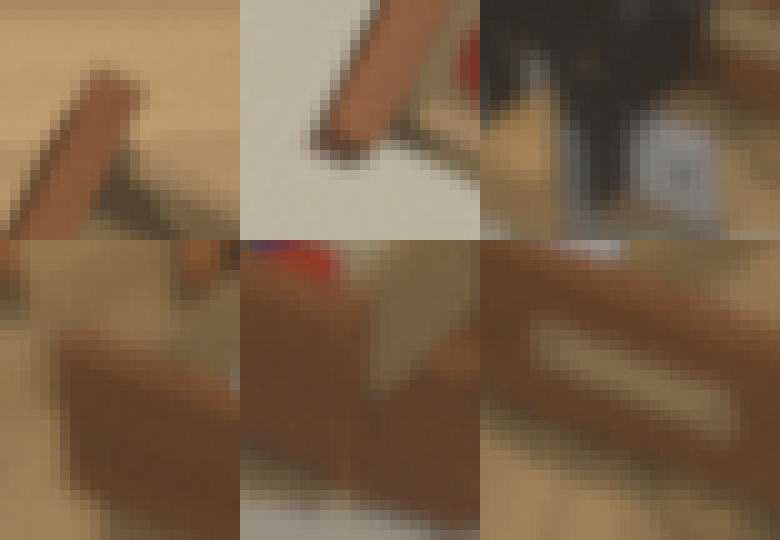

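```bash
python3 - <<'E'
from h import *
np.set_printoptions(precision=1,suppress=True)
d=pickle.load(open("s0.pkl","rb"));T,S=d["top"],d["side"]
L,e1=tri(T,(350.5,117),S,(205.7,136.7));R,e2=tri(T,(310.7,201.3),S,(272.7,161.7))
u=(L-R)[:2];w=np.linalg.norm(u);u/=w;n=np.array([u[1],-u[0]]);M=(L+R)/2
print(L,e1,R,e2,w,M,"yaw x",np.degrees(np.arctan2(n[1],n[0])))
for z in(148,):
    a=onz(T,(350.5,117),z);b=onz(T,(310.7,201.3),z);a2=onz(S,(205.7,136.7),z);b2=onz(S,(272.7,161.7),z);print("on148",a,b,(a+b)/2,np.linalg.norm(a-b),a2,b2,(a2+b2)/2,np.linalg.norm(a2-b2))
    for q in (a-b,a2-b2):print(np.degrees(np.arctan2(-q[0],q[1])))
o,r=ray(S,(237.1,156.3));P=o+r*((n@M[:2]-n@o[:2])/(n@r[:2]));print("patch",P,"z118",onz(S,(237.1,156.3),118),"lateral vs mid",(P-M)[:2]@u)
# prediction of the plate's near right end
for off in (0,):
  p=np.radians(62.1-180);x=np.array([np.cos(p),np.sin(p)]);y=np.array([-x[1],x[0]]);tc=np.array([672.5,-74.0])
  for sgn in(-1,1):
    for dz in(15,0,-15):
      q=np.r_[tc+20*x+sgn*48*y,279.7-163.4+dz];print(sgn,dz,q,proj(S,q))
E
```

```text
[ 751.6 -225.5  144.1] 1.4595821101010487 [508.4 -96.8 148.8] 3.2421069775446023 275.18232076079784 [ 630.  -161.1  146.4] yaw x -117.89454134176975
on148 [ 751.  -224.4  148. ] [506.8 -96.9 148. ] [ 628.9 -160.7  148. ] 275.45605858520065 [ 748.7 -218.8  148. ] [510.1 -98.1 148. ] [ 629.4 -158.5  148. ] 267.3909322090754
-117.58760707088692
-116.82896312426804
patch [ 632.9 -162.7  115.3] z118 [ 632.1 -158.8  118. ] lateral vs mid 3.319962146048283
-1 15 [620.7 -69.2 131.3] [235.2 169.2]
-1 0 [620.7 -69.2 116.3] [235.5 173.2]
-1 -15 [620.7 -69.2 101.3] [235.7 177.2]
1 15 [ 705.6 -114.1  131.3] [211.4 159.1]
1 0 [ 705.6 -114.1  116.3] [211.8 163. ]
1 -15 [ 705.6 -114.1  101.3] [212.3 166.9]
```

Front width 275 mm at z≈146–149, yaw -117.9°, so the tool yaw of 62.1° is right. The plate end projects within about 1 px of where it is seen. The patch needs about +5.7 mm along tool y. Contact should come after about 73 mm along −x of the tool.

```bash

python3 -m jog '-0.2 0.03 -0.013 0 0 0 1; -0.2 0.027 0 0 0 0 1; -0.15 0 0 0 0 0 1; -0.05 0 0 0 0 0 1; 0 0 0 0 0 0 1'
python3 - <<'E'
from bench import *
from h import *
s=sense();togo(s,[632.2+.468*24,-162.3+.884*24,281.4],62.1);print(s["tool_pos"])
w=snapshot("side");pickle.dump({"side":w},open("s3.pkl","wb"))
cv2.imwrite("pics/near.png",cv2.resize(w["img"][115:190,195:295,::-1],None,fx=8,fy=8,interpolation=cv2.INTER_CUBIC))
E
```

```text
time: 7.05
tool_pos: [649.7, -131.6, 281.6]
tcp_rot: [-179.9, 0.2, 62.0]
ft_force: [-0.6, -0.1, -0.8]
finger_gap: 28.8
grip_force: 79.4
turn wz -0.001 shift [-0.113 -0.011  0.002] rot [-179.91    0.21   62.02] t 7.05 F [-0.6 -0.1 -0.8]
[ 649.66322346 -131.56586955  281.55824136]
```

View pics/near.png

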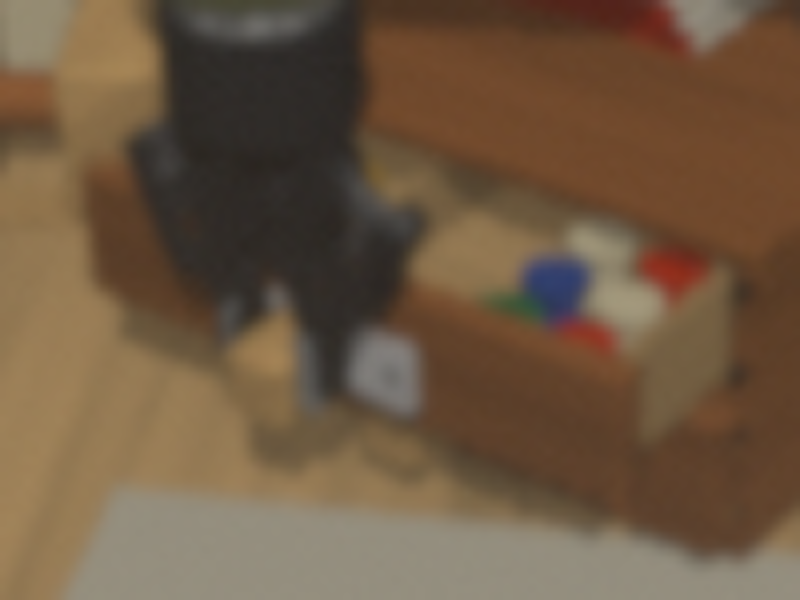

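The plate (right end at crop (422,375), px (247.7,161.9)) stands just in front of the drawer and already hides the patch. I advance gently to contact and push.

```bash

python3 -m jog '-0.06 -0.011 0 0 0 0 1; -0.04 0 0 0 0 0 1; -0.04 0 0 0 0 0 1; -0.04 0 0 0 0 0 1; 0 0 0 0 0 0 1'
python3 -m jog '-0.06 0 0 0 0 0 1; -0.06 0 0 0 0 0 1; -0.06 0 0 0 0 0 1; -0.06 0 0 0 0 0 1; 0 0 0 0 0 0 1'
python3 -c "
from bench import *
from h import *
togo(sense(),[632.2+.468*24,-162.3+.884*24,281.4],62.1)"
```

```text
time: 7.72
tool_pos: [640.3, -146.9, 281.6]
tcp_rot: [-179.9, 0.2, 62.1]
ft_force: [-0.6, 0.8, -1.1]
finger_gap: 28.7
grip_force: 79.3
time: 8.35
tool_pos: [629.0, -168.5, 281.7]
tcp_rot: [-179.9, 0.3, 62.0]
ft_force: [-0.7, -0.4, -0.7]
finger_gap: 28.6
grip_force: 79.4
turn wz -0.001 shift [ 0.31  -0.     0.003] rot [-179.93    0.26   62.03] t 8.35 F [-0.7 -0.4 -0.7]
```

```bash

python3 -m jog '-0.06 0 0 0 0 0 1; -0.06 0 0 0 0 0 1; -0.06 0 0 0 0 0 1'
python3 - <<'E'
from bench import *
from h import *
s=sense();togo(s,[632.2+.468*24,-162.3+.884*24,281.4],62.1)
w=snapshot("side");t=snapshot("top");pickle.dump({"side":w,"top":t},open("s4.pkl","wb"))
cv2.imwrite("pics/mid.png",np.hstack([cv2.resize(a["img"][y:y+100,x:x+100,::-1],None,fx=4,fy=4,interpolation=cv2.INTER_CUBIC) for a,x,y in ((w,195,95),(t,290,105))]))
E
```

```text
time: 8.72
tool_pos: [620.7, -183.8, 281.8]
tcp_rot: [-179.9, 0.2, 62.1]
ft_force: [0.6, 1.5, 0.7]
finger_gap: 28.8
grip_force: 79.3
turn wz -0.0 shift [0.484 0.001 0.004] rot [-179.91    0.22   62.08] t 8.725 F [0.6 1.5 0.7]
```

View pics/mid.png

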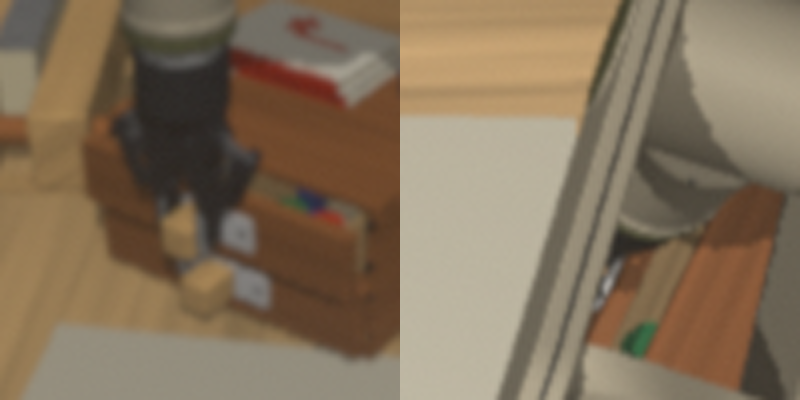

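The drawer is closing with the plate on its front; the lower pull (crop (210,290)) is now visible as an alignment reference. About 20–25 mm remain, so I go slower.

```bash

python3 -m jog '-0.04 0 0 0 0 0 1; -0.04 0 0 0 0 0 1; -0.04 0 0 0 0 0 1'
python3 -m jog '-0.03 0 0 0 0 0 1; -0.03 0 0 0 0 0 1'
python3 -m jog '-0.02 0 0 0 0 0 1; -0.02 0 0 0 0 0 1'
```

```text
time: 9.2
tool_pos: [615.8, -192.8, 281.8]
tcp_rot: [-179.9, 0.0, 62.1]
ft_force: [9.6, 16.0, -1.4]
finger_gap: 28.6
grip_force: 79.1
time: 9.45
tool_pos: [612.9, -198.3, 281.9]
tcp_rot: [-179.9, 0.1, 62.2]
ft_force: [3.1, 4.0, -0.7]
finger_gap: 28.2
grip_force: 79.3
time: 9.7
tool_pos: [610.7, -202.4, 281.8]
tcp_rot: [-179.9, 0.1, 62.1]
ft_force: [4.6, 10.0, -1.9]
finger_gap: 28.6
grip_force: 79.1
```

```bash

python3 -m jog '0 0 0 0 0 0 1; 0 0 0 0 0 0 1'
python3 - <<'E'
from bench import *
from h import *
s=sense();togo(s,[632.2+.468*24,-162.3+.884*24,281.4],62.1)
w=snapshot("side");pickle.dump({"side":w},open("s5.pkl","wb"))
cv2.imwrite("pics/shut.png",cv2.resize(w["img"][115:190,205:305,::-1],None,fx=8,fy=8,interpolation=cv2.INTER_CUBIC))
E
```

```text
time: 9.95
tool_pos: [610.8, -202.3, 281.9]
tcp_rot: [-179.9, 0.1, 62.1]
ft_force: [3.6, 7.0, -0.7]
finger_gap: 28.6
grip_force: 79.2
turn wz 0.0 shift [0.694 0.002 0.005] rot [-1.7991e+02  1.4000e-01  6.2110e+01] t 9.95 F [ 3.6  7.  -0.7]
```

View pics/shut.png

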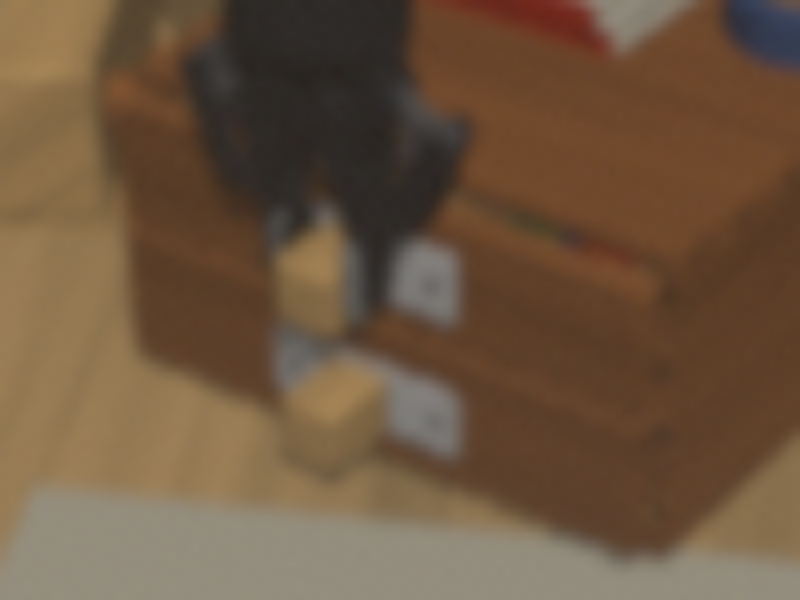

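Nearly or fully shut. The held plate's right edge (crop x≈462) sits above the lower pull's (x≈462). About 8 N could be catch or buffer, so I nudge 1 mm at a time and watch stiffness.

```bash

python3 -m jog '-0.01 0 0 0 0 0 1; 0 0 0 0 0 0 1; 0 0 0 0 0 0 1'
python3 - <<'E'
from h import *
np.set_printoptions(precision=1,suppress=True)
S=pickle.load(open("s5.pkl","rb"))["side"]
z=lambda x,y:(205+x/8-.5,115+y/8-.5)
n=np.array([-.468,-.884]);u=np.array([.884,-.468]);tc=np.array([610.8,-202.3])
print("tcp n,u",tc@n,tc@u)
# held plate near-face right end predicted; lower plate = same lateral as patch, fixed
for nm,pts in (("up",[(462,252),(460,328)]),("low",[(462,385),(462,460)])):
  print(nm,[z(*p) for p in pts])
for dn in (0,5,10):
  for du in(-3,0,3):
    f=tc+n*(20+dn)+u*(-48+du)
    print(dn,du,[proj(S,np.r_[f,zz]) for zz in ((133,103,65,35) if du==0 else (65,))])
E
```

```text
time: 10.38
tool_pos: [610.6, -202.5, 281.9]
tcp_rot: [-179.9, 0.1, 62.1]
ft_force: [5.4, 9.3, -0.8]
finger_gap: 29.0
grip_force: 79.1
tcp n,u -107.0212 634.6236
up [(262.25, 146.0), (262.0, 155.5)]
low [(262.25, 162.625), (262.25, 172.0)]
0 -3 [array([261.9, 164.7])]
0 0 [array([261. , 147.3]), array([261., 155.]), array([261.1, 164.4]), array([261.2, 171.6])]
0 3 [array([260.4, 164.1])]
5 -3 [array([262.7, 164. ])]
5 0 [array([261.9, 146.7]), array([261.9, 154.3]), array([262. , 163.7]), array([262. , 170.9])]
5 3 [array([261.3, 163.4])]
10 -3 [array([263.6, 163.3])]
10 0 [array([262.7, 146. ]), array([262.8, 153.7]), array([262.8, 163. ]), array([262.9, 170.2])]
10 3 [array([262.1, 162.7])]
```

The stiffness matches the buffers: 10.8 N, above the 6.5 N that catch plus friction can give. It comes about 11 mm past the catch peak, so the drawer is home. The held plate and the lower pull show the same offset from prediction, within 0.1 px sideways and 0.3 px in height, so it is aligned to about 1 mm. I hold, check it is steady and hand in.

```bash

python3 -m jog '0 0 0 0 0 0 1; 0 0 0 0 0 0 1; 0 0 0 0 0 0 1; 0 0 0 0 0 0 1'
python3 - <<'E'
from bench import *
import numpy as np
s=sense();f=np.hypot(*s["ft_force"][:2]);print(s["tool_pos"],s["ft_force"],f)
if 7<f<15 and s["grip_force"]>60: print(hand_in())
E
```

```text
time: 10.88
tool_pos: [610.6, -202.5, 281.8]
tcp_rot: [-179.9, 0.1, 62.1]
ft_force: [5.1, 9.8, -1.4]
finger_gap: 28.6
grip_force: 79.1
[ 610.5926683  -202.53613871  281.84809344] [ 5.08959132  9.78432237 -1.35459332] 11.028912184344156
the job is handed in; nothing more can be done
None
```

I handed the job in with the drawer shut in its catch and the pull still gripped flat over the pale patch, pressing at about 11 N and lined up to about 1 mm by the cameras; no verdict came back.

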